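# Load the big ball into its carrier and hold the carrier against the sprung stop

### The arm

A 6-joint arm with a two-finger parallel gripper is mounted at the origin on the work surface. World frame = base frame: x ahead of the robot, y to its left, z up, the work surface at z = 0. Lengths are in m, angles in rad, forces in N, time in s.
With the tool pointing down it reaches from about 0.325 to 0.775 m from the base axis. Payload 9.3 kg.
Tool frame: the origin (TCP) lies where the fingers leave the gripper's body, on its centre line; the fingertips stand 73 mm ahead of it and the grasp point (between the pads) lies 54 mm ahead of it; z points along the fingers, y is the line along which they close (so a half turn about z gives the same grasp; the last joint's range is limited). The gripper opens to 85 mm and grips with 20 to 120 N. Pads are 22 mm wide; open, the fingers measure 114 mm over their backs; the gripper's body (76 mm by 85 mm) begins 54 mm behind the grasp point. The pads swing forward as they close: fully open they stand 13 mm farther back than shut.
Start: joints at [-1.311, 0.259, 0.021, 1.334, 0, 1.418], TCP at [0.221, -0.504, 0.304] pointing down, gripper open.
Joint ranges: [-3.04, 3.04], [-0.91, 1.82], [-1.04, 1.36], [-1.92, 1.95], [-1.52, 1.45], [-3.14, 3.14]. Speed limits (rad/s): [2.22, 2.22, 2.79, 3.14, 3.14, 3.14].

### API

Orientations are given as [roll, pitch, yaw] about the fixed x, y, z axes, in that order (R = Rz(yaw) Ry(pitch) Rx(roll)).
In Python, from station import * gives the robot as it stands. The module is installed in compiled form; this text tells all that it offers.
- The arm moves only by the tool apply_moves, never from a script. Its arguments are lists of equal length, an entry for each row: "rot": the turn, a rotation vector about the tool's x, y, z normalised to -1 to 1, where 1 is 180 degrees, a list of three; "dp": the shift along the tool's x, y, z normalised to -1 to 1, where 1 is 40 cm, a list of three; "fingers": the opening, from 0 (shut) to 1 (fully open). In form: {"rot": [[ax, ay, az], ...], "dp": [[dx, dy, dz], ...], "fingers": [fingers, ...]}. A call has 1 to 8 rows; each row is the pose to reach, as a shift and turn from the pose commanded when the call began, along the tool's axes at that moment, turning the shorter way round; what a row does not reach only later rows make up. A row lasts 1/12 s, in which the tool goes at most 41.7 mm and 7.16 degrees, less where a joint would pass 70% of its speed; a pose out of reach is approached as far as the arm can. A call with a number of a shift or a turn outside -1 to 1 is refused whole. A call with a gripper value outside its range is refused whole. The fingers move at their own pace and stop on an object; the grip force is fixed at half the most. Time passes only in rows, so rows that repeat a pose let the fingers close. It gives the time, the measured TCP pose, the force, the opening and the grip force at its end, in the units of the state.
- observe(): the state, without advancing time (a new reading comes with each control period).
- read_camera(name): name is "side" or "top"; returns a dict with "pixels" (384x512x3 uint8, red, green, blue), "z_map" (384x512 float32, m along the optical axis (not along the pixel's ray), 0 where there is no reading), "fovy" (degrees; the focal length in pixels is half the picture's height over the tangent of half this angle, whatever the lens; pixels are square), "cx", "cy" (the principal point, pixels), "R" (3x3) and "t" (3): a world point X has camera coordinates R X + t. Camera axes: x right, y down, z forward; pixel columns grow to the right and rows downward; lengths in m; the calibration is good to about 2 mm. A picture is of the moment at which its call begins.
- finish_job(): hands the job in; it is judged then, once.
The state is a dict: "t": time; "joints": joint angles; "joint_vel": joint speeds; "joint_efforts": joint torques, N m; "tcp_pos": TCP position; "ee_rot": TCP orientation; "contact_force": force on the tool from outside, world axes, zero at the start; "moment": the same for the moment, N m; "width": opening from 0.0 (shut) to 1.0 (fully open); "grip_force": force on a finger pad.
Only numpy, scipy, OpenCV 4.12 (cv2) and the standard library are available. Lean on these libraries where they do the work, as an engineer would, in place of code of your own. Each camera call takes 0.05 s, during which the arm holds its last target. There are 200 camera calls.

### The job

Take the larger of the two steel balls off its cork ring and lower it gently, without dropping it, onto the seat in the middle of the carrier's deep well, and let go of it. Then slide the carrier along the white bed, square and centred, front first against the black sprung stop pad, and press with a steady force until the pad is about half way in (about 10 N), never all the way in; your program finishes while holding it pressed there, so that a colleague can fit the thumbscrews. Leave the other things on the bench where they are.

Things in the scene. Friction and masses are not known exactly. Their poses are not given: they have to be found in the camera images.
- ball_center (a point): centre of the larger ball: plain polished steel, 40 mm across, about 0.26 kg; it starts on one of two identical cork rings (60 mm across, 14 mm high, 24 mm hole, fixed to the bench), which may be either one, with its centre 30 mm above the bench
- ball: the larger steel ball itself (its axes turn as it rolls; use ball_center for its place)
- small_ball: the smaller steel ball, 28 mm across, on the other cork ring: a bystander
- carrier: loose aluminium carrier standing on the white bed, 0.35 to 0.65 kg (hidden); origin at the middle of its underside; x points to its front (the face that goes against the stop pad), y to its left, z up. A foot 130 (x) by 112 (y) by 8 mm thick carries an open-topped well in front and an upright lug to grip behind
- well_rim (a point): middle of the open mouth of the carrier's well, at (27, 0, 58) mm in the carrier's frame. The well spans x = -11 to +65 mm: outside 76 (x) by 112 (y) mm, walls 6 mm, inside 64 (x) by 100 (y) mm, 50 mm deep; its front wall is the carrier's front face
- seat (a point): where the ball's centre must rest: middle of the well, at (27, 0, 29) mm in the carrier's frame, 29 mm below the rim. A raised ring (24 mm hole, 5 mm high) on the well's floor cups the ball there so that it does not roll. Fingers closing along the carrier's y have 30 mm free on either side of the ball, along x only 12 mm
- lug (a point): the carrier's lug, an upright rectangular post, 14 mm thick along the carrier's x and 24 mm wide along its y, from the foot up to 62 mm above the underside; this point is on its axis at (-53, 0, 45) mm in the carrier's frame; 35 mm are free between it and the well, its other sides are free
- front (a point): middle of the carrier's front face, at (65, 0, 22.5) mm in the carrier's frame; it goes against pad_face, at the same height
- fixture: fixed fixture: white bed plate 340 (x) by 200 (y) by 10 mm with a grey fence across its far end, 160 mm long (y), 55 mm above the bed, front face at x = 124 mm; origin in the middle of the bed's underside, on the bench; x points to the fence, y left, z up
- bed_middle (a point): middle of the bed's top, 10 mm above the bench. The carrier starts on the bed, its front 20 to 85 mm short of the pad, up to 20 mm off the centre line and up to 0.25 rad askew; loaded, it drags on the bed with some 3 to 8 N, more if the hand bears down on it
- pad_face (a point): middle of the front face of the black stop pad, a plate 76 mm wide (y) by 42 mm high standing in front of the fence on two sprung rods; untouched it lies at (100, 0, 32.5) mm in the fixture's frame, and its 8 mm thick plate leaves 16 mm of travel to the fence
- pad (a joint): how far the stop pad is pushed in along the fixture's +x, m: 0 untouched, 0.016 all the way in against the fence, 0.008 half way. Its spring has no preload and 1250 N/m, so half way takes 10 N; it springs back when let go
- dropper: bystander: amber dropper bottle, 32 mm across, 75 mm high
- pen: bystander: black pen, 12 mm thick, 130 mm long, lying along its x
- slide_box: bystander: white plastic slide box, 90 by 170 by 34 mm
- dish: bystander: shallow glass dish, 90 mm across, 16 mm high
- beaker: bystander: glass beaker, 68 mm across, 90 mm high
- driver: bystander: screwdriver, 170 mm long, lying along its x
- thumbscrew0: bystander: steel thumbscrew standing on its head, 22 mm across, 26 mm high
- thumbscrew1: bystander: a second one like it
Mind the look-alikes: they are no part of the job. Of the things shaped like the carrier, the aluminium one is meant.

How it is judged:
By the outcome, as a careful person would: the job done as asked, in the order asked, and still so for the second after the job is handed in, while the arm keeps its last pose, push and grip.
It also fails if it takes over 56 s, if anything falls off the work surface, if the arm or the gripper's body presses on something with over 40 N, if the wrist force passes 120 N, or if a joint passes its speed limit or range.

## Working session

There is one attempt and no reset: what is moved stays moved. The work goes in short steps, Python scripts to look and compute and a tool call to move; the robot and the scene stay as the last step left them, time stands still between calls to the robot, and variables do not carry over. Pictures are saved under pics/ and viewed, at most 10 in all, crops included, and the job is handed in when it is done.

Besides the shell and the picture viewer there is one more tool, called after "Request:" in YAML: its name, and indented under it one key for each argument. apply_moves: Moves the arm, as the interface text tells. Scaled input: -1 to 1 covers 40 cm each way for a shift and 180 degrees each way for a turn. Its arguments: {"type":"object","properties":{"rot":{"type":"array"},"dp":{"type":"array"},"fingers":{"type":"array"}},"required":["rot","dp","fingers"]}

```bash
mkdir -p pics
cat > h.py <<'E'
from station import *
import numpy as np, cv2
def cam(n):
    c=read_camera(n); c['f']=192/np.tan(np.radians(c['fovy'])/2); return c
def pts(c):
    z=c['z_map']; v,u=np.mgrid[:384,:512]
    P=np.stack([(u-c['cx'])*z/c['f'],(v-c['cy'])*z/c['f'],z],-1)
    W=(P-c['t'])@c['R']; W[z==0]=np.nan; return W
def ray(c,u,v,h):
    d=np.array([(u-c['cx'])/c['f'],(v-c['cy'])/c['f'],1])@c['R']; o=-c['R'].T@c['t']
    return o+d*(h-o[2])/d[2]
def save(n,im): cv2.imwrite('pics/'+n,cv2.cvtColor(im,cv2.COLOR_RGB2BGR))
E
python3 - <<'E'
from h import *
for n in('top','side'):
    c=cam(n); save(n+'0.png',c['pixels']); np.savez(n+'0.npz',**c)
    print(n,c['f'],c['cx'],c['cy'],-c['R'].T@c['t'],c['R'][2])
print(observe())
E
```

```text
top 467.28300002180976 263.71068294780275 190.699878760797 [0.17817393 0.01605492 1.57665809] [ 0.19167333 -0.01729316 -0.98130641]
side 385.5595969445364 260.47837836328443 192.27424478906477 [-0.01568825  0.76190745  0.91218285] [ 0.42070961 -0.6120486  -0.66962671]
{'t': 0.1, 'joints': array([-1.31060324e+00,  2.59190883e-01,  2.08657503e-02,  1.33368936e+00,
        2.69919901e-05,  1.41818711e+00]), 'joint_vel': array([ 5.34263428e-05, -1.48826760e-03,  2.57784164e-03,  8.01026856e-04,
       -7.70233712e-04, -4.97468232e-04]), 'joint_efforts': array([ 4.32803718e-03, -5.56696808e+01,  3.45070481e+01,  1.17067623e-02,
       -2.48810875e-04, -1.17272899e-05]), 'tcp_pos': array([ 0.22060785, -0.50366427,  0.30330774]), 'ee_rot': array([-3.14039275e+00, -2.11860264e-04,  4.12802158e-01]), 'contact_force': array([ 0.59035012, -0.47535279, -0.40231315]), 'moment': array([-0.00436235,  0.01839741,  0.03165942]), 'grip_force': 0.0, 'width': 1.0023944024618467}
```

View pics/top0.png

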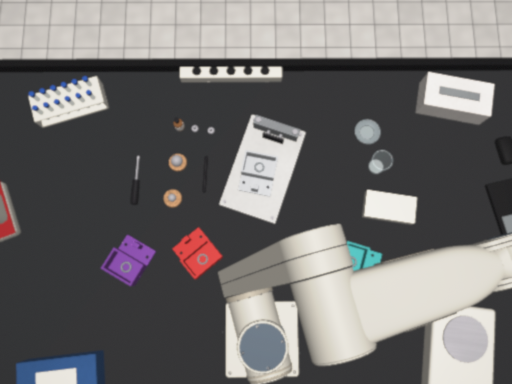

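View pics/side0.png

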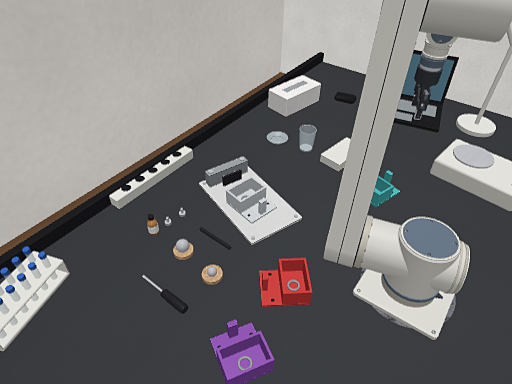

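The top view shows the bed at about (262,168) with the fence at (278,128), and the aluminium carrier at (258,175). The cork rings are at (178,161) and (172,198). In the side view the ball at (182,245) is larger than the one at (211,271).

```bash
cat > m.py <<'E'
from h import *
def rect(P):
    P=P[:,:2]; r=cv2.minAreaRect((P*1000).astype(np.float32)); return np.round(r[0],1),np.round(r[1],1),round(r[2],1)
def bed(c):
    im=c['pixels'].astype(int); W=pts(c); mn=im.min(2); sat=im.max(2)-mn
    hsl=np.zeros((384,512),bool)
    m=(abs(W[...,2]-.010)<.006)&(mn>130)&(sat<40)
    k,l,s,ce=cv2.connectedComponentsWithStats(m.astype(np.uint8))
    i=1+np.argmax(s[1:,4]*(s[1:,4]<8000)); 
    v,u=np.nonzero(l==i); P=np.array([ray(c,a,b,.01) for a,b in zip(u,v)])
    return rect(P),ce[i]
E
python3 - <<'E'
from m import *
for n in('top','side'):
    c=dict(np.load(n+'0.npz')); W=pts(c); im=c['pixels']
    try: print(n,'bed',bed(c))
    except Exception as e: print(e)
    z=W[...,2]
    win={'top':{'A':(160,145,196,178),'B':(158,186,186,210),'fx':(220,110,310,225)},'side':{'A':(168,232,198,262),'B':(198,260,226,288),'fx':(195,150,305,245)}}[n]
    for k in 'AB':
        a,b,p,q=win[k]; Q=W[b:q,a:p].reshape(-1,3); I=im[b:q,a:p].reshape(-1,3).astype(int)
        grey=(I.max(1)-I.min(1)<25)&(Q[:,2]>.016)
        G=Q[grey]; print(k,'n',grey.sum(),'zmax',np.nanmax(Q[:,2]).round(4),'mean',np.nanmean(G,0).round(4))
        # sphere fit
        A=np.c_[2*G,np.ones(len(G))]; s=np.linalg.lstsq(A,(G**2).sum(1),rcond=None)[0]; print('  sphere',s[:3].round(4),np.sqrt(s[3]+s[:3]@s[:3]).round(4))
        ring=(abs(Q[:,2]-.014)<.003)&(I[:,0]-I[:,2]>40); print('  ring',rect(Q[ring]))
    a,b,p,q=win['fx']; Q=W[b:q,a:p].reshape(-1,3)
    print('hist',np.histogram(Q[:,2],np.arange(0,.085,.005))[0])
    H=Q[(Q[:,2]>.055)&(Q[:,2]<.08)]
    np.save(n+'H.npy',H)
    g=np.full((90,90),0,np.uint8)
    ctr=np.array([ray(c,*( (258,175) if n=='top' else (246,190)),.05)[:2]]); print('ctr',ctr)
E
```

```text
top bed ((array([565.8,  -9.1]), array([203.3, 341.5]), 70.6), array([261.64236329, 174.9035198 ]))
A n 89 zmax 0.0567 mean [0.5839 0.2829 0.0449]
  sphere [0.5856 0.2843 0.0388] 0.0149
  ring (array([586.3, 284. ]), array([54.5, 56.7]), 38.2)
B n 40 zmax 0.0392 mean [0.4606 0.2978 0.0321]
  sphere [0.4614 0.298  0.029 ] 0.01
  ring (array([462.4, 299.1]), array([55.3, 57.6]), 22.9)
hist [2377 1859 1790  850  411   99   59   68   59   65   82   73  182  323
  146   27]
ctr [[0.53012537 0.00767922]]
side bed ((array([ 0.4, 39.3]), array([230.7, 164.3]), 0.1), array([404.53147444, 304.82213773]))
A n 137 zmax 0.0516 mean [0.5811 0.2892 0.0399]
  sphere [0.5873 0.2847 0.0302] 0.0187
  ring (array([581.6, 289.5]), array([57.5, 47.2]), 52.2)
B n 76 zmax 0.0363 mean [0.4582 0.3021 0.0277]
  sphere [0.4613 0.2992 0.022 ] 0.0124
  ring (array([462. , 298.3]), array([57.6, 56.9]), 22.4)
hist [1640 1659  753  408  125  129  126  132  153  161  176  140  284  234
   26    0]
ctr [[ 0.57151288 -0.00619162]]
```

```bash
cat >> m.py <<'E'
FX=np.array([.5658,-.0091]); FY=np.radians(-19.4)
def tofix(P):
    c,s=np.cos(FY),np.sin(FY); d=P[:,:2]-FX; return np.c_[d@[c,s],d@[-s,c],P[:,2:]]
def carrier(c,show=None):
    W=pts(c); F=tofix(W.reshape(-1,3)).reshape(W.shape)
    ok=(abs(F[...,0])<.2)&(abs(F[...,1])<.12)&(W[...,2]>.055)&(W[...,2]<.082)
    v,u=np.nonzero(ok)
    return u,v,F[ok]
E
python3 - <<'E'
from m import *
for n in('top','side'):
    c=dict(np.load(n+'0.npz')); u,v,F=carrier(c)
    R=np.array([ray(c,a,b,.068) for a,b in zip(u,v)]); Rf=tofix(R)
    far=Rf[:,0]>.095
    print(n,'fence',rect(Rf[far]))
    C=Rf[~far]; g=np.zeros((400,400),np.uint8)
    # connected clusters
    for x,y,_ in C: cv2.circle(g,(int(1000*x+200),int(1000*y+200)),4,255,-1)
    k,l,s,ce=cv2.connectedComponentsWithStats(g)
    lab=l[(1000*C[:,1]+200).astype(int),(1000*C[:,0]+200).astype(int)]
    for i in range(1,k):
        if (lab==i).sum()>8: print('  comp',(lab==i).sum(),rect(C[lab==i]))
a=cv2.imread('pics/top0.png')[105:230,210:320]; b=cv2.imread('pics/side0.png')[150:245,195:305]
cv2.imwrite('pics/crop0.png',np.hstack([cv2.resize(a,(396,450),interpolation=2),cv2.resize(b,(400,450),interpolation=2)]))
E
```

```text
top fence (array([125.6,   0.7]), array([ 56.4, 159.6]), 0.2)
  comp 248 (array([-5.8, 12.7]), array([ 79.3, 111.7]), 7.4)
  comp 37 (array([-84.2,   2.6]), array([16.8, 19.8]), 18.9)
side fence (array([129.5,   3.9]), array([162. ,  40.9]), 89.2)
  comp 315 (array([-12. ,  15.9]), array([ 87.6, 121.1]), 7.3)
  comp 51 (array([-88.6,   4.1]), array([24., 35.]), 12.6)
```

View pics/crop0.png

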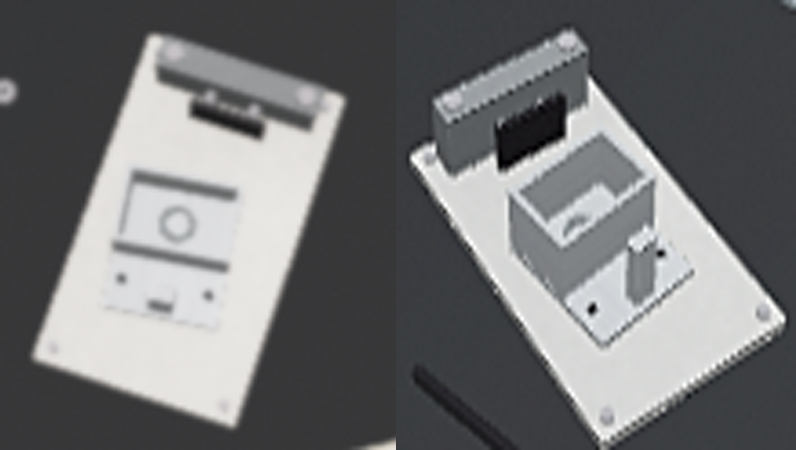

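The close view shows the carrier's rim, lug and front clearly. The front faces the pad, and the rim and lug agree with each other on the 7.4° skew. I now move above the ball (0.586, 0.284), with the fingers along the carrier's y.

```bash
cat > go.py <<'E'
import sys
from h import *
from scipy.spatial.transform import Rotation as R
# usage: go.py x y z yaw_deg : from the measured pose
x,y,z,yaw=map(float,sys.argv[1:5]); s=observe()
A=R.from_euler('xyz',s['ee_rot']); B=R.from_euler('xyz',[np.pi,0,np.radians(yaw)])
print('dp',(A.inv().apply(np.array([x,y,z])-s['tcp_pos'])/.4).round(4),'rot',((A.inv()*B).as_rotvec()/np.pi).round(4))
print('t',s['t'],'F',s['contact_force'].round(2),'tcp',s['tcp_pos'].round(4),np.degrees(s['ee_rot']).round(2),'w',s['width'],'q',s['joints'].round(2))
E
python3 go.py .5862 .2843 .2 168
```

```text
dp [ 1.6274 -1.4375  0.2603] rot [-1.000e-04 -5.000e-04 -8.019e-01]
t 0.1 F [ 0.59 -0.48 -0.4 ] tcp [ 0.2206 -0.5037  0.3033] [-1.7993e+02 -1.0000e-02  2.3650e+01] w 1.0023944024618467 q [-1.31  0.26  0.02  1.33  0.    1.42]
```

Request:
apply_moves:
  rot:
    - [0, 0, -0.3]
    - [0, 0, -0.3]
    - [0, 0, -0.3]
    - [0, 0, -0.3]
    - [0, 0, -0.3]
    - [0, 0, -0.3]
    - [0, 0, -0.3]
    - [0, 0, -0.3]
  dp:
    - [0.6, -0.53, 0]
    - [0.6, -0.53, 0]
    - [0.6, -0.53, 0]
    - [0.6, -0.53, 0]
    - [0.6, -0.53, 0]
    - [0.6, -0.53, 0]
    - [0.6, -0.53, 0]
    - [0.6, -0.53, 0]
  fingers: [1, 1, 1, 1, 1, 1, 1, 1]

```text
t: 0.77
tcp_pos: [0.3557, -0.2104, 0.3039]
ee_rot: [3.142, -0.001, 1.363]
contact_force: [1.3, 0.5, 1.2]
width: 0.997
grip_force: 0.0
```

```bash
python3 go.py .5862 .2843 .2 168
```

```text
dp [1.3287 0.3086 0.2605] rot [ 2.000e-04 -1.000e-04 -4.995e-01]
t 0.7667 F [1.31 0.47 1.2 ] tcp [ 0.3557 -0.2104  0.3039] [ 1.80e+02 -3.00e-02  7.81e+01] w 0.9966249519656881 q [-0.74  0.02 -0.26  1.28  0.    1.04]
```

Request:
apply_moves:
  rot:
    - [0, 0, -0.3]
    - [0, 0, -0.3]
    - [0, 0, -0.3]
    - [0, 0, -0.3]
    - [0, 0, -0.3]
    - [0, 0, -0.3]
    - [0, 0, -0.3]
    - [0, 0, -0.3]
  dp:
    - [0.8, 0.18, 0]
    - [0.8, 0.18, 0]
    - [0.8, 0.18, 0]
    - [0.8, 0.18, 0]
    - [0.8, 0.18, 0]
    - [0.8, 0.18, 0]
    - [0.8, 0.18, 0]
    - [0.8, 0.18, 0]
  fingers: [1, 1, 1, 1, 1, 1, 1, 1]

```text
t: 1.43
tcp_pos: [0.4946, 0.0865, 0.3037]
ee_rot: [-3.142, -0.0, 2.306]
contact_force: [1.0, -0.9, 0.1]
width: 0.999
grip_force: 0.0
```

```bash
python3 go.py .5862 .2843 .2 168
```

```text
dp [0.2133 0.5013 0.2592] rot [ 0.000e+00 -1.000e-04 -1.995e-01]
t 1.4333 F [ 1.04 -0.93  0.13] tcp [0.4946 0.0865 0.3037] [-1.800e+02 -1.000e-02  1.321e+02] w 0.9990170697201064 q [ 0.01  0.18 -0.09  1.31  0.    0.84]
```

Request:
apply_moves:
  rot:
    - [0, 0, -0.2]
    - [0, 0, -0.2]
    - [0, 0, -0.2]
    - [0, 0, -0.2]
    - [0, 0, -0.2]
    - [0, 0, -0.2]
    - [0, 0, -0.2]
    - [0, 0, -0.2]
  dp:
    - [0.2133, 0.5013, 0.26]
    - [0.2133, 0.5013, 0.26]
    - [0.2133, 0.5013, 0.26]
    - [0.2133, 0.5013, 0.26]
    - [0.2133, 0.5013, 0.26]
    - [0.2133, 0.5013, 0.26]
    - [0.2133, 0.5013, 0.26]
    - [0.2133, 0.5013, 0.26]
  fingers: [1, 1, 1, 1, 1, 1, 1, 1]

```text
t: 2.1
tcp_pos: [0.587, 0.2821, 0.1976]
ee_rot: [-3.14, -0.003, 2.928]
contact_force: [0.1, -0.6, 0.2]
width: 1.001
grip_force: 0.0
```

```bash
python3 - <<'E'
from h import *
for n in('top','side'):
    c=cam(n); np.savez(n+'1.npz',**c)
    im=c['pixels']; save(n+'1.png',im)
cv2.imwrite('pics/c1.png',cv2.resize(cv2.imread('pics/side1.png')[100:300,100:340],(720,600)))
E
python3 go.py .5862 .2843 .0865 168
```

```text
dp [0.0041 0.009  0.2834] rot [-0.0002 -0.0001 -0.002 ]
t 2.2 F [-0.64 -0.5   0.26] tcp [0.5871 0.2805 0.1999] [-1.7997e+02 -2.0000e-02  1.6764e+02] w 0.999526803207134 q [ 0.32  0.47  0.08  1.18 -0.    0.53]
```

View pics/c1.png

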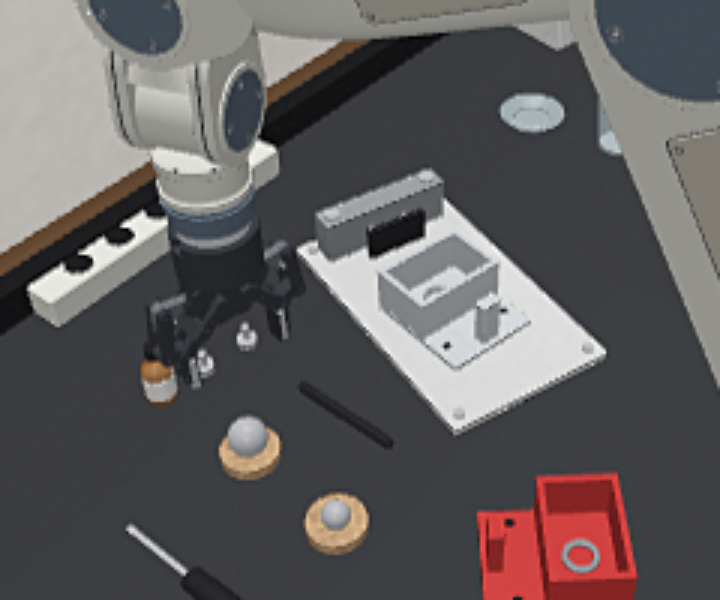

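The gripper hangs over the larger ball, at about (247,435) in the crop, and its descent path is clear.

Request:
apply_moves:
  rot:
    - [0, 0, -0.002]
    - [0, 0, -0.002]
    - [0, 0, -0.002]
    - [0, 0, -0.002]
    - [0, 0, -0.002]
    - [0, 0, -0.002]
    - [0, 0, -0.002]
    - [0, 0, -0.002]
  dp:
    - [0.004, 0.009, 0.05]
    - [0.004, 0.009, 0.1]
    - [0.004, 0.009, 0.15]
    - [0.004, 0.009, 0.2]
    - [0.004, 0.009, 0.24]
    - [0.004, 0.009, 0.265]
    - [0.004, 0.009, 0.28]
    - [0.004, 0.009, 0.2835]
  fingers: [1, 1, 1, 1, 1, 1, 1, 0.8]

```text
t: 2.87
tcp_pos: [0.5865, 0.284, 0.0865]
ee_rot: [-3.141, -0.0, 2.931]
contact_force: [0.5, 0.4, 0.1]
width: 0.882
grip_force: 0.0
```

```bash
python3 - <<'E'
from h import *
c=cam('side'); save('s2.png',c['pixels'])
cv2.imwrite('pics/c2.png',cv2.resize(cv2.imread('pics/s2.png')[190:290,120:240],(720,600)))
E
python3 go.py .5862 .2843 .0865 168
```

```text
dp [ 0.0012 -0.      0.0009] rot [ 0.0001  0.0001 -0.0002]
t 2.9167 F [ 0.45  0.88 -0.62] tcp [0.5867 0.2842 0.0869] [1.7999e+02 2.0000e-02 1.6796e+02] w 0.8100181969244898 q [ 0.32  0.56 -0.08  0.93 -0.    0.53]
```

View pics/c2.png

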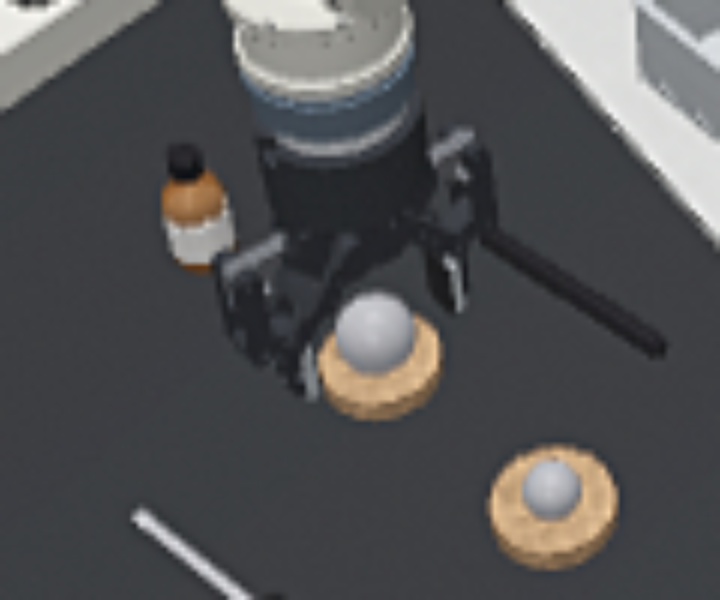

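The fingertips at (308,380) and (457,290) straddle the ball at (375,335) evenly, so I close the fingers.

Request:
apply_moves:
  rot:
    - [0, 0, 0]
    - [0, 0, 0]
    - [0, 0, 0]
    - [0, 0, 0]
    - [0, 0, 0]
    - [0, 0, 0]
    - [0, 0, 0]
    - [0, 0, 0]
  dp:
    - [0, 0, 0]
    - [0, 0, 0]
    - [0, 0, 0]
    - [0, 0, 0]
    - [0, 0, 0]
    - [0, 0, 0]
    - [0, 0, 0]
    - [0, 0, 0]
  fingers: [0.6, 0.55, 0.5, 0.4, 0.3, 0.3, 0.3, 0.3]

```text
t: 3.58
tcp_pos: [0.5868, 0.2844, 0.0878]
ee_rot: [-3.141, 0.002, 2.932]
contact_force: [-1.3, -3.5, 6.8]
width: 0.437
grip_force: 59.2
```

Request:
apply_moves:
  rot:
    - [0, 0, 0]
    - [0, 0, 0]
    - [0, 0, 0]
    - [0, 0, 0]
    - [0, 0, 0]
    - [0, 0, 0]
    - [0, 0, 0]
    - [0, 0, 0]
  dp:
    - [0, 0, -0.01]
    - [0, 0, -0.03]
    - [0, 0, -0.07]
    - [0, 0, -0.12]
    - [0, 0, -0.17]
    - [0, 0, -0.21]
    - [0, 0, -0.24]
    - [0, 0, -0.25]
  fingers: [0.3, 0.3, 0.3, 0.3, 0.3, 0.3, 0.3, 0.3]

```text
t: 4.25
tcp_pos: [0.5871, 0.2851, 0.1892]
ee_rot: [3.14, 0.003, 2.933]
contact_force: [0.5, -0.5, -2.7]
width: 0.436
grip_force: 60.4
```

```bash
python3 - <<'E'
from h import *
c=cam('side'); save('s3.png',c['pixels']);np.savez('side3.npz',**c)
cv2.imwrite('pics/c3.png',cv2.resize(cv2.imread('pics/s3.png')[150:270,130:274],(720,600)))
E
python3 go.py .5645 .0048 .187 168
```

```text
dp [-0.0903 -0.6971  0.0036] rot [0.0005 0.0008 0.0001]
t 4.3 F [ 0.81  0.23 -1.74] tcp [0.587  0.2851 0.1888] [1.7990e+02 1.5000e-01 1.6802e+02] w 0.4369003688248571 q [0.32 0.48 0.06 1.15 0.   0.53]
```

View pics/c3.png

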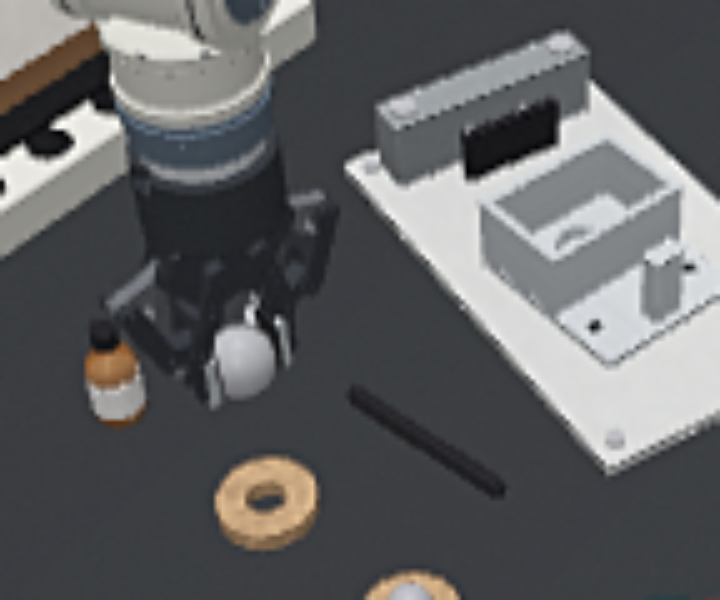

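The ball is held between the pads and clear of its ring. I carry it over the well.

Request:
apply_moves:
  rot:
    - [0, 0, 0]
    - [0, 0, 0]
    - [0, 0, 0]
    - [0, 0, 0]
    - [0, 0, 0]
    - [0, 0, 0]
    - [0, 0, 0]
    - [0, 0, 0]
  dp:
    - [-0.004, -0.03, 0]
    - [-0.012, -0.09, 0]
    - [-0.022, -0.17, 0]
    - [-0.032, -0.25, 0]
    - [-0.043, -0.33, 0]
    - [-0.053, -0.41, 0]
    - [-0.063, -0.49, 0]
    - [-0.072, -0.56, 0]
  fingers: [0.3, 0.3, 0.3, 0.3, 0.3, 0.3, 0.3, 0.3]

```text
t: 4.97
tcp_pos: [0.567, 0.0574, 0.1854]
ee_rot: [-3.141, -0.002, 2.932]
contact_force: [0.7, 0.1, -2.5]
width: 0.437
grip_force: 60.5
```

Request:
apply_moves:
  rot:
    - [0, 0, 0]
    - [0, 0, 0]
    - [0, 0, 0]
    - [0, 0, 0]
    - [0, 0, 0]
    - [0, 0, 0]
    - [0, 0, 0]
    - [0, 0, 0]
  dp:
    - [-0.007, -0.06, 0]
    - [-0.013, -0.1, 0]
    - [-0.016, -0.125, 0]
    - [-0.018, -0.137, 0]
    - [-0.018, -0.137, 0]
    - [-0.018, -0.137, 0]
    - [-0.018, -0.137, 0]
    - [-0.018, -0.137, 0]
  fingers: [0.3, 0.3, 0.3, 0.3, 0.3, 0.3, 0.3, 0.3]

```text
t: 5.63
tcp_pos: [0.5638, 0.0055, 0.1864]
ee_rot: [3.141, -0.0, 2.934]
contact_force: [0.3, 0.8, -1.8]
width: 0.44
grip_force: 60.5
```

```bash
python3 - <<'E'
from m import *
c=cam('side'); save('s4.png',c['pixels']);np.savez('side4.npz',**c)
cv2.imwrite('pics/c4.png',cv2.resize(cv2.imread('pics/s4.png')[130:250,180:324],(720,600)))
# ball circle in side view: blob of grey points at ball height under the gripper
print(observe()['tcp_pos'])
W=pts(c); im=c['pixels'].astype(int); F=W-[.5645,.0048,.13]
m=(np.linalg.norm(F,axis=-1)<.028)&(im.min(2)>90)&(im.max(2)-im.min(2)<25)
v,u=np.nonzero(m); print(m.sum(),u.min(),u.max(),v.min(),v.max()); G=W[m]
A=np.c_[2*G,np.ones(len(G))]; s=np.linalg.lstsq(A,(G**2).sum(1),rcond=None)[0]; print(s[:3],np.sqrt(s[3]+s[:3]@s[:3]))
E
python3 go.py .5645 .0048 .187 168
```

```text
[0.56383132 0.00546028 0.18638814]
108 241 253 167 181
[0.56540363 0.00539708 0.12588163] 0.02189238824008041
dp [-0.002  -0.0013 -0.0015] rot [ 0.     -0.0001  0.0005]
t 5.6833 F [-0.17 -0.94 -3.49] tcp [0.5638 0.0055 0.1864] [ 1.7999e+02 -1.0000e-02  1.6809e+02] w 0.4380805605866911 q [-0.14  0.34 -0.17  1.06  0.    0.07]
```

View pics/c4.png

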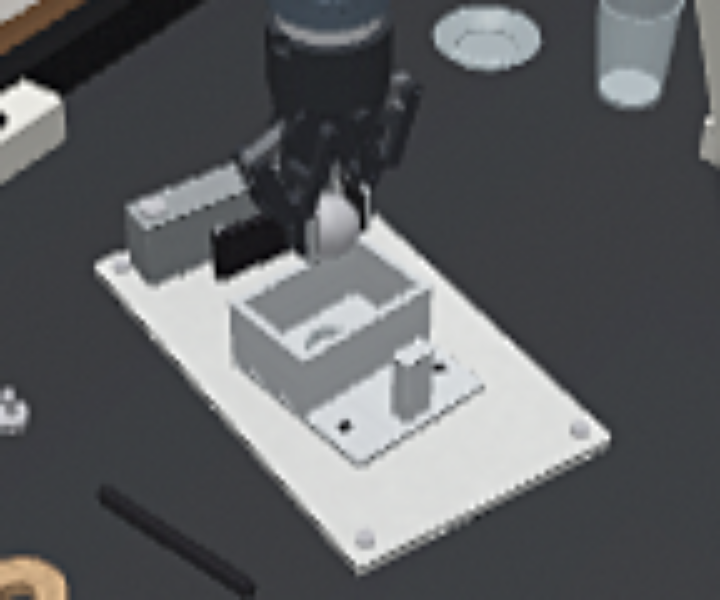

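The ball hangs centred over the well's mouth. I lower it most of the way, then approach in small steps.

Request:
apply_moves:
  rot:
    - [0, 0, 0]
    - [0, 0, 0]
    - [0, 0, 0]
    - [0, 0, 0]
    - [0, 0, 0]
    - [0, 0, 0]
    - [0, 0, 0]
    - [0, 0, 0]
  dp:
    - [0, 0, 0.03]
    - [0, 0, 0.07]
    - [0, 0, 0.11]
    - [0, 0, 0.15]
    - [0, 0, 0.18]
    - [0, 0, 0.2]
    - [0, 0, 0.21]
    - [0, 0, 0.21]
  fingers: [0.3, 0.3, 0.3, 0.3, 0.3, 0.3, 0.3, 0.3]

```text
t: 6.35
tcp_pos: [0.5636, 0.0049, 0.1019]
ee_rot: [-3.142, -0.001, 2.933]
contact_force: [-1.2, 1.1, -2.0]
width: 0.436
grip_force: 60.5
```

Request:
apply_moves:
  rot:
    - [0, 0, 0]
    - [0, 0, 0]
    - [0, 0, 0]
    - [0, 0, 0]
    - [0, 0, 0]
    - [0, 0, 0]
  dp:
    - [0, 0, 0.003]
    - [0, 0, 0.006]
    - [0, 0, 0.009]
    - [0, 0, 0.01]
    - [0, 0, 0.01]
    - [0, 0, 0.01]
  fingers: [0.3, 0.3, 0.3, 0.3, 0.3, 0.3]

```text
t: 6.85
tcp_pos: [0.5639, 0.0045, 0.0987]
ee_rot: [3.142, 0.0, 2.932]
contact_force: [0.3, -0.4, -2.4]
width: 0.438
grip_force: 60.5
```

Request:
apply_moves:
  rot:
    - [0, 0, 0]
    - [0, 0, 0]
    - [0, 0, 0]
  dp:
    - [0, 0, 0.003]
    - [0, 0, 0.003]
    - [0, 0, 0.003]
  fingers: [0.3, 0.3, 0.3]

```text
t: 7.1
tcp_pos: [0.5641, 0.0044, 0.0977]
ee_rot: [-3.141, 0.001, 2.932]
contact_force: [0.3, -1.3, 2.5]
width: 0.433
grip_force: 61.1
```

Request:
apply_moves:
  rot:
    - [0, 0, 0]
    - [0, 0, 0]
    - [0, 0, 0]
  dp:
    - [0, 0, 0.0025]
    - [0, 0, 0.0025]
    - [0, 0, 0.0025]
  fingers: [0.3, 0.3, 0.3]

```text
t: 7.35
tcp_pos: [0.5643, 0.0043, 0.0973]
ee_rot: [-3.141, 0.002, 2.932]
contact_force: [-2.5, -2.0, 8.9]
width: 0.438
grip_force: 61.7
```

Contact is at the expected height: a TCP of 0.097 puts the ball's centre at 0.039. I ease off slightly and release to a partial opening, since the well leaves little room.

Request:
apply_moves:
  rot:
    - [0, 0, 0]
    - [0, 0, 0]
    - [0, 0, 0]
    - [0, 0, 0]
    - [0, 0, 0]
    - [0, 0, 0]
  dp:
    - [0, 0, -0.002]
    - [0, 0, -0.002]
    - [0, 0, -0.002]
    - [0, 0, -0.002]
    - [0, 0, -0.002]
    - [0, 0, -0.002]
  fingers: [0.3, 0.46, 0.5, 0.55, 0.62, 0.65]

```text
t: 7.85
tcp_pos: [0.5637, 0.0047, 0.0969]
ee_rot: [3.141, -0.0, 2.932]
contact_force: [1.2, -0.3, 0.1]
width: 0.647
grip_force: 0.0
```

Request:
apply_moves:
  rot:
    - [0, 0, 0]
    - [0, 0, 0]
    - [0, 0, 0]
    - [0, 0, 0]
    - [0, 0, 0]
    - [0, 0, 0]
    - [0, 0, 0]
    - [0, 0, 0]
  dp:
    - [0, 0, 0]
    - [0, 0, -0.01]
    - [0, 0, -0.03]
    - [0, 0, -0.07]
    - [0, 0, -0.12]
    - [0, 0, -0.18]
    - [0, 0, -0.23]
    - [0, 0, -0.25]
  fingers: [0.65, 0.65, 0.65, 0.65, 0.65, 0.65, 0.65, 0.65]

```text
t: 8.52
tcp_pos: [0.5647, 0.0045, 0.2007]
ee_rot: [3.141, 0.004, 2.932]
contact_force: [0.4, -0.0, -0.9]
width: 0.651
grip_force: 0.0
```

```bash
python3 go.py .4864 .0214 .2 168
python3 - <<'E'
from m import *
for n in('top','side'):
    c=cam(n); save(n+'5.png',c['pixels']); np.savez(n+'5.npz',**c)
E
python3 - <<'E'
import cv2,numpy as np
a=cv2.imread('pics/top5.png')[105:230,210:320]; b=cv2.imread('pics/side5.png')[140:245,195:315]
cv2.imwrite('pics/c5.png',np.hstack([cv2.resize(a,(396,450),interpolation=2),cv2.resize(b,(400,450),interpolation=2)]))
E
```

```text
dp [0.2003 0.0008 0.0007] rot [0.0001 0.0014 0.0001]
t 8.5167 F [ 0.45 -0.   -0.92] tcp [0.5647 0.0045 0.2007] [179.98   0.26 168.02] w 0.650782818926029 q [-0.14  0.33 -0.15  1.09 -0.    0.07]
```

View pics/c5.png

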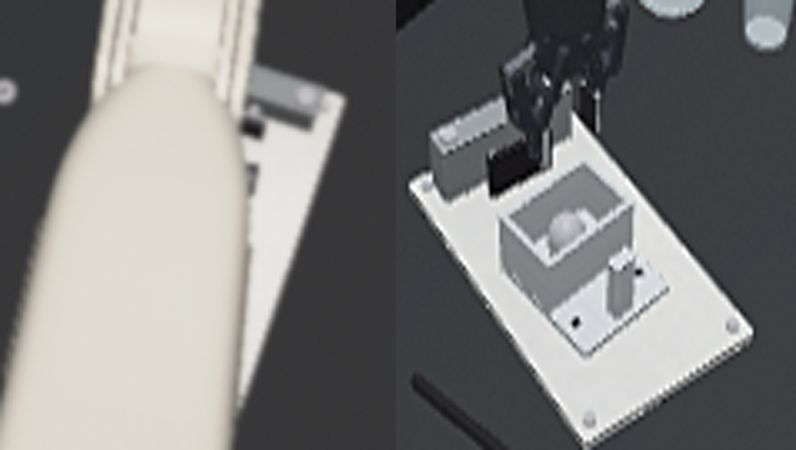

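The ball sits on the seat ring in the middle of the well. I check the carrier's pose against the first side view and move over the lug.

Run:
```python
from m import *
for f in('side0','side5'):
    c=dict(np.load(f+'.npz')); u,v,F=carrier(c)
    R=np.array([ray(c,a,b,.068) for a,b in zip(u,v)]); Rf=tofix(R)
    C=Rf[Rf[:,0]<.06]; g=np.zeros((400,400),np.uint8)
    L=C[C[:,0]<-.06]; B=C[C[:,0]>-.06]
    print(f,'lug',rect(L),L.mean(0)[:2],'well',rect(B))
W=pts(c); im=c['pixels'].astype(int); F=W-[.5645,.0048,.039]
m=(np.linalg.norm(F,axis=-1)<.026)&(W[...,2]>.036)&(np.hypot(F[...,0],F[...,1])<.022); G=W[m]
# fit centre with known radius
from scipy.optimize import least_squares
r=least_squares(lambda p:np.linalg.norm(G-p,axis=1)-.02,[.5645,.0048,.039],loss='soft_l1',f_scale=.002); print('ball',r.x,m.sum())
```

```text
side0 lug (array([-88.6,   4.1]), array([24., 35.]), 12.6) [-0.08841279  0.00453189] well (array([-12. ,  15.9]), array([ 87.6, 121.1]), 7.3)
side5 lug (array([-88.4,   4.7]), array([20.8, 38. ]), 21.0) [-0.08823704  0.00463306] well (array([-11.5,  15.5]), array([ 86.8, 120.2]), 7.3)
ball [0.56512159 0.00339524 0.03762642] 74
```

Request:
apply_moves:
  rot:
    - [0, 0, 0]
    - [0, 0, 0]
    - [0, 0, 0]
    - [0, 0, 0]
    - [0, 0, 0]
    - [0, 0, 0]
    - [0, 0, 0]
    - [0, 0, 0]
  dp:
    - [0.04, 0, 0]
    - [0.1, 0, 0]
    - [0.16, 0, 0]
    - [0.2, 0, 0]
    - [0.2, 0, 0.03]
    - [0.2, 0, 0.07]
    - [0.2, 0, 0.1]
    - [0.2, 0, 0.1]
  fingers: [0.8, 0.8, 0.8, 0.8, 0.8, 0.8, 0.8, 0.8]

```text
t: 9.28
tcp_pos: [0.4839, 0.0214, 0.1541]
ee_rot: [-3.141, -0.005, 2.932]
contact_force: [-0.4, 0.0, 0.2]
width: 0.802
grip_force: 0.0
```

```bash
python3 go.py .4862 .0215 .107 168
python3 - <<'E'
from m import *
c=cam('side'); save('side6.png',c['pixels'])
cv2.imwrite('pics/c6.png',cv2.resize(cv2.imread('pics/side6.png')[140:250,190:322],(720,600)))
E
```

```text
dp [-0.0062  0.0016  0.1177] rot [-0.0001 -0.0016  0.    ]
t 9.2833 F [-0.42  0.    0.21] tcp [0.4839 0.0214 0.1541] [-179.98   -0.29  168.01] w 0.8015771216674807 q [-0.13  0.25 -0.4   0.93 -0.    0.08]
```

View pics/c6.png

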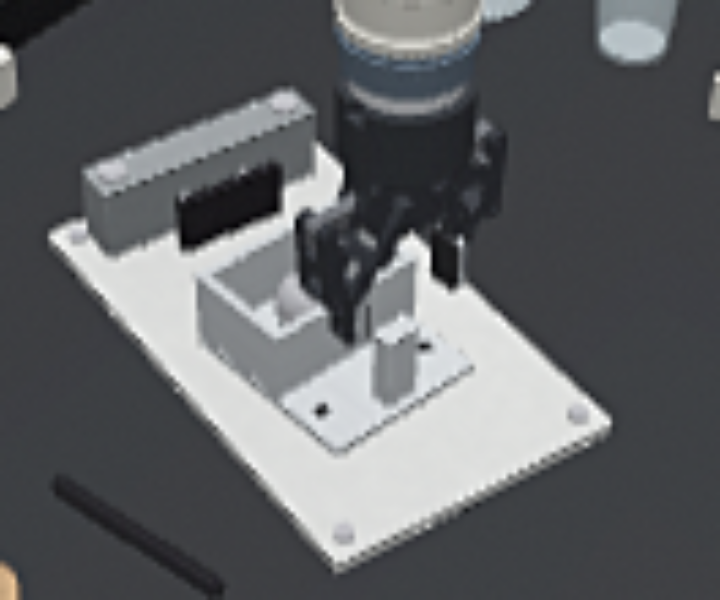

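The carrier has not moved. The fingers straddle the lug at (393,350), so I descend and grip it.

Request:
apply_moves:
  rot:
    - [0, 0, 0]
    - [0, 0, 0]
    - [0, 0, 0]
    - [0, 0, 0]
    - [0, 0, 0]
    - [0, 0, 0]
    - [0, 0, 0]
    - [0, 0, 0]
  dp:
    - [-0.004, 0.0016, 0.02]
    - [-0.004, 0.0016, 0.05]
    - [-0.004, 0.0016, 0.08]
    - [-0.004, 0.0016, 0.105]
    - [-0.004, 0.0016, 0.117]
    - [-0.004, 0.0016, 0.117]
    - [-0.004, 0.0016, 0.117]
    - [-0.004, 0.0016, 0.117]
  fingers: [0.8, 0.8, 0.8, 0.8, 0.8, 0.7, 0.6, 0.5]

```text
t: 10.0
tcp_pos: [0.4877, 0.0214, 0.1108]
ee_rot: [3.141, 0.001, 2.932]
contact_force: [-0.0, -0.8, 0.1]
width: 0.5
grip_force: 0.0
```

Request:
apply_moves:
  rot:
    - [0, 0, 0]
    - [0, 0, 0]
    - [0, 0, 0]
    - [0, 0, 0]
    - [0, 0, 0]
    - [0, 0, 0]
    - [0, 0, 0]
    - [0, 0, 0]
  dp:
    - [0, 0, 0]
    - [0, 0, 0]
    - [0, 0, 0]
    - [0, 0, 0]
    - [0, 0, 0]
    - [0, 0, 0]
    - [0, 0, 0]
    - [0, 0, 0]
  fingers: [0.45, 0.4, 0.35, 0.3, 0.25, 0.15, 0.1, 0.1]

```text
t: 10.67
tcp_pos: [0.4874, 0.0211, 0.1108]
ee_rot: [-3.141, 0.001, 2.932]
contact_force: [-1.7, -2.0, 5.7]
width: 0.269
grip_force: 58.9
```

```bash
python3 - <<'E'
from m import *
s=observe(); print(s['width'],s['grip_force'],s['contact_force'],s['moment'])
c=cam('side'); u,v,F=carrier(c)
R=np.array([ray(c,a,b,.068) for a,b in zip(u,v)]); Rf=tofix(R)
B=Rf[(Rf[:,0]<.06)&(Rf[:,0]>-.045)]; print('well',rect(B))
t=tofix(s['tcp_pos'][None]); print('tcp in fixture',t)
E
python3 go.py .4862 .0215 .107 168
```

```text
0.2690892233516484 58.904263973236084 [-1.70801124 -1.9806661   5.69901531] [-0.52649501  0.43901114 -0.26689937]
well (array([-5.3, 20.6]), array([ 74. , 115.5]), 7.3)
tcp in fixture [[-0.08402598  0.00247088  0.11079345]]
dp [0.003  0.0003 0.0094] rot [-0.0002  0.0002 -0.0001]
t 10.7167 F [-2.19 -1.97  5.85] tcp [0.4874 0.0211 0.1108] [-1.7996e+02  4.0000e-02  1.6798e+02] w 0.27266456406110307 q [-0.13  0.3  -0.46  0.81 -0.    0.08]
```

The lug is gripped: an opening of 0.27 is about 23 mm, and the force is 59 N. I lift 1 mm to take the weight off, then slide forward while squaring and centring, stopping short of the pad.

Request:
apply_moves:
  rot:
    - [0, 0, 0]
    - [0, 0, 0.003]
    - [0, 0, 0.009]
    - [0, 0, 0.016]
    - [0, 0, 0.024]
    - [0, 0, 0.032]
    - [0, 0, 0.038]
    - [0, 0, 0.041]
  dp:
    - [0, 0, -0.0025]
    - [-0.009, -0.002, -0.0025]
    - [-0.027, -0.005, -0.0025]
    - [-0.047, -0.009, -0.0025]
    - [-0.07, -0.013, -0.0025]
    - [-0.094, -0.017, -0.0025]
    - [-0.111, -0.02, -0.0025]
    - [-0.121, -0.022, -0.0025]
  fingers: [0.1, 0.1, 0.1, 0.1, 0.1, 0.1, 0.1, 0.1]

```text
t: 11.38
tcp_pos: [0.5341, 0.0022, 0.111]
ee_rot: [-3.142, 0.0, 2.801]
contact_force: [-2.4, 1.5, -3.3]
width: 0.273
grip_force: 59.2
```

Request:
apply_moves:
  rot:
    - [0, 0, 0]
    - [0, 0, 0]
    - [0, 0, 0]
  dp:
    - [0, 0, 0]
    - [0, 0, 0]
    - [0, 0, 0]
  fingers: [0.1, 0.1, 0.1]

```text
t: 11.63
tcp_pos: [0.5328, 0.0027, 0.1112]
ee_rot: [-3.141, 0.0, 2.804]
contact_force: [1.0, -1.1, -4.6]
width: 0.268
grip_force: 59.0
```

```bash
cat > chk.py <<'E'
from m import *
import sys
s=observe(); t=tofix(s['tcp_pos'][None]); cF,sF=np.cos(FY),np.sin(FY); f=s['contact_force']
print('tcp fix mm',(t*1000).round(1),'yaw',np.degrees(s['ee_rot']).round(2),'Ffix',np.round([f[:2]@[cF,sF],f[:2]@[-sF,cF],f[2]],1),'grip',s['grip_force'],'M',s['moment'].round(2),'t',s['t'])
for n in('side','top'):
    c=cam(n); save(n+sys.argv[1]+'.png',c['pixels']); np.savez(n+sys.argv[1]+'.npz',**c)
    im=c['pixels'].astype(int); W=pts(c); F=tofix(W.reshape(-1,3)).reshape(W.shape)
    u,v,_=carrier(c); Rf=tofix(np.array([ray(c,a,b,.068) for a,b in zip(u,v)]))
    B=Rf[(Rf[:,0]<.075)&(Rf[:,0]>-.02)]
    if len(B)>30: print(n,'well',len(B),rect(B))
    blk=(im.max(2)<45)&(abs(F[...,0]-.105)<.025)&(abs(F[...,1])<.06)&(W[...,2]>.012)
    if blk.sum()>10:
        Q=F[blk]; print(n,'pad',blk.sum(),np.nanpercentile(Q,[2,50,98],axis=0).round(4).tolist())
E
python3 chk.py 7
python3 - <<'E'
import cv2
cv2.imwrite('pics/c7.png',cv2.resize(cv2.imread('pics/side7.png')[140:250,190:322],(720,600)))
E
```

```text
tcp fix mm [[-35.    0.2 111.2]] yaw [-1.7999e+02  1.0000e-02  1.6063e+02] Ffix [ 1.3 -0.7 -4.6] grip 58.98284375667572 M [-0.1  -0.07 -0.03] t 11.6333
side well 130 (array([29.8, 20.9]), array([86.5, 92.5]), 87.4)
top well 39 (array([ 42.9, -52.6]), array([72.5, 20.1]), 18.4)
```

View pics/c7.png

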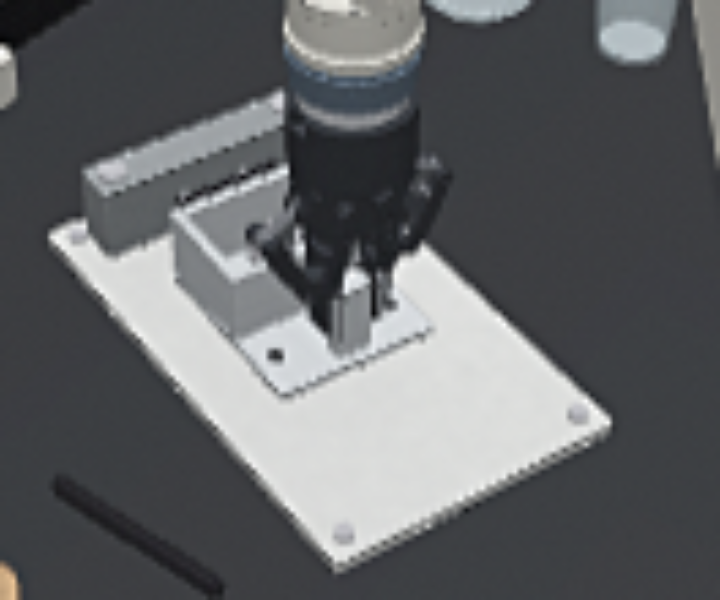

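The carrier is now nearly square, about 17 mm short of the pad, with the lug held at (350,320). I check its squareness and centring from the edge pixels seen.

Run:
```python
from m import *
c=dict(np.load('side7.npz')); k=720/132
def P(x,y,h): return tofix(ray(c,x/k+190-.4,y/k+140-.4,h)[None])[0,:2]*1000
a,b=P(285,392,.018),P(433,327,.018); print('rear foot corners',a,b,np.degrees(np.arctan2(*(b-a)[::-1]))+90)
a,b=P(340,558,.010),P(611,424,.010); d=b-a; print('bed rear corners',a,b,np.degrees(np.arctan2(d[1],d[0]))+90)
a2=P(48,236,.010); print('bed left far',a2)
a,b=P(175,213,.068),P(237,277,.068); d=a-b; print('well left rim',a,b,np.degrees(np.arctan2(d[1],d[0])))
# subpixel-ish: left wall of the well/foot via height discontinuity: rim points
for n in('side0','side7'):
    c=dict(np.load(n+'.npz')); W=pts(c); F=tofix(W.reshape(-1,3)).reshape(W.shape)*1000
    m=(F[...,2]>60)&(F[...,2]<76)&(F[...,0]<90)&(F[...,0]>-50)&(F[...,1]<90)
    rows=[]
    for v in range(384):
        u=np.nonzero(m[v])[0]
        if len(u): rows.append((*(tofix(ray(c,u.min()-.5,v,.068)[None])[0,:2]*1000),v,u.min()))
    print(n,np.round(rows,1).tolist())
```

```text
rear foot corners [-46.25763366  54.51484872] [-49.42251246 -53.08577322] -1.6847665833190746
bed rear corners [-167.01348415   96.22366303] [-170.84871755  -97.24352418] -1.1356649802004881
bed left far [168.11290508 100.45752644]
well left rim [81.49566319 52.44921845] [ 9.48256031 52.06847209] 0.30293037279707435
side0 [[90.6, -1129.3, 89.0, 436.0], [92.1, -1108.4, 90.0, 433.0], [88.3, -1095.8, 91.0, 432.0], [82.1, -1087.4, 92.0, 432.0], [75.8, -1079.0, 93.0, 432.0], [61.9, -1082.6, 94.0, 435.0], [30.2, -1114.1, 95.0, 445.0], [39.2, -36.8, 176.0, 251.0], [38.5, -28.2, 177.0, 249.0], [37.8, -19.5, 178.0, 247.0], [35.3, -13.8, 179.0, 246.0], [34.7, -5.3, 180.0, 244.0], [34.0, 3.2, 181.0, 242.0], [33.4, 11.6, 182.0, 240.0], [32.8, 20.0, 183.0, 238.0], [30.3, 25.5, 184.0, 237.0], [29.7, 33.8, 185.0, 235.0], [29.0, 42.0, 186.0, 233.0], [28.4, 50.2, 187.0, 231.0], [27.8, 58.3, 188.0, 229.0], [25.4, 63.6, 189.0, 228.0], [24.8, 71.7, 190.0, 226.0], [20.6, 74.2, 191.0, 226.0], [14.6, 74.0, 192.0, 227.0], [8.6, 73.8, 193.0, 228.0], [2.7, 73.7, 194.0, 229.0], [-3.2, 73.5, 195.0, 230.0], [-9.
[... 444 characters left out ...]
81.3, -2.7, 173.0, 236.0], [82.4, 8.8, 174.0, 233.0], [81.6, 17.4, 175.0, 231.0], [82.6, 28.7, 176.0, 228.0], [81.8, 37.2, 177.0, 226.0], [82.9, 48.4, 178.0, 223.0], [82.1, 56.7, 179.0, 221.0], [75.7, 56.6, 180.0, 222.0], [71.3, 59.3, 181.0, 222.0], [64.9, 59.1, 182.0, 223.0], [58.7, 59.0, 183.0, 224.0], [52.4, 58.8, 184.0, 225.0], [46.2, 58.7, 185.0, 226.0], [41.9, 61.3, 186.0, 226.0], [35.7, 61.2, 187.0, 227.0], [27.8, 58.3, 188.0, 229.0], [23.6, 60.9, 189.0, 229.0], [17.5, 60.8, 190.0, 230.0], [11.5, 60.6, 191.0, 231.0], [5.6, 60.5, 192.0, 232.0], [-36.5, 6.2, 193.0, 253.0], [-33.3, 19.7, 194.0, 249.0], [-33.7, 27.8, 195.0, 247.0], [-37.7, 30.4, 196.0, 247.0], [-43.4, 30.3, 197.0, 248.0]]
```

The carrier is square within about 0.4° and centred within about 1 mm. I trim the yaw by 0.3°, creep to near contact, then step while watching the force.

Request:
apply_moves:
  rot:
    - [0, 0, -0.001]
    - [0, 0, -0.0015]
    - [0, 0, -0.0015]
    - [0, 0, -0.0015]
    - [0, 0, -0.0015]
    - [0, 0, -0.0015]
  dp:
    - [-0.004, 0, 0.001]
    - [-0.011, 0, 0.001]
    - [-0.019, 0, 0.001]
    - [-0.027, 0, 0.001]
    - [-0.03, 0, 0.001]
    - [-0.03, 0, 0.001]
  fingers: [0.1, 0.1, 0.1, 0.1, 0.1, 0.1]

```text
t: 12.23
tcp_pos: [0.5448, -0.0014, 0.1109]
ee_rot: [3.142, 0.001, 2.808]
contact_force: [0.6, -0.3, -3.2]
width: 0.269
grip_force: 59.2
```

```bash
cat > st.py <<'E'
from m import *
s=observe(); t=tofix(s['tcp_pos'][None]); cF,sF=np.cos(FY),np.sin(FY); f=s['contact_force']
print('tcp fix mm',(t*1000).round(1),'yaw',np.degrees(s['ee_rot']).round(2),'Ffix',np.round([f[:2]@[cF,sF],f[:2]@[-sF,cF],f[2]],1),'M',s['moment'].round(2),'t',s['t'])
E
python3 st.py
```

```text
tcp fix mm [[-22.4   0.3 110.9]] yaw [1.800e+02 4.000e-02 1.609e+02] Ffix [ 0.7 -0.1 -3.2] M [-0.11 -0.04 -0.03] t 12.2333
```

Request:
apply_moves:
  rot:
    - [0, 0, 0]
    - [0, 0, 0]
    - [0, 0, 0]
    - [0, 0, 0]
  dp:
    - [-0.0025, 0, 0]
    - [-0.005, 0, 0]
    - [-0.0075, 0, 0]
    - [-0.0075, 0, 0]
  fingers: [0.1, 0.1, 0.1, 0.1]

```text
t: 12.57
tcp_pos: [0.5471, -0.0022, 0.1109]
ee_rot: [3.142, 0.0, 2.808]
contact_force: [-2.3, 1.2, -2.2]
width: 0.273
grip_force: 59.4
```

```bash
python3 st.py
```

```text
tcp fix mm [[-20.    0.3 110.9]] yaw [180.    0.  160.9] Ffix [-2.6  0.4 -2.2] M [ 0.02  0.33 -0.02] t 12.5667
```

Request:
apply_moves:
  rot:
    - [0, 0, 0]
    - [0, 0, 0]
    - [0, 0, 0]
  dp:
    - [-0.0025, 0, 0]
    - [-0.005, 0, 0]
    - [-0.005, 0, 0]
  fingers: [0.1, 0.1, 0.1]

```text
t: 12.82
tcp_pos: [0.5491, -0.0029, 0.1109]
ee_rot: [3.142, 0.0, 2.808]
contact_force: [-0.5, 1.0, -2.5]
width: 0.269
grip_force: 59.4
```

```bash
python3 st.py
```

```text
tcp fix mm [[-17.9   0.3 110.9]] yaw [1.800e+02 1.000e-02 1.609e+02] Ffix [-0.8  0.7 -2.5] M [ 0.01  0.32 -0.03] t 12.8167
```

Request:
apply_moves:
  rot:
    - [0, 0, 0]
    - [0, 0, 0]
    - [0, 0, 0]
  dp:
    - [-0.0025, 0, 0]
    - [-0.005, 0, 0]
    - [-0.005, 0, 0]
  fingers: [0.1, 0.1, 0.1]

```text
t: 13.07
tcp_pos: [0.5506, -0.0035, 0.1108]
ee_rot: [-3.142, -0.0, 2.808]
contact_force: [-4.0, 1.5, -1.3]
width: 0.272
grip_force: 59.5
```

```bash
python3 st.py
```

```text
tcp fix mm [[-16.2   0.3 110.8]] yaw [-1.800e+02 -3.000e-02  1.609e+02] Ffix [-4.2  0.1 -1.3] M [ 0.11  0.76 -0.03] t 13.0667
```

Request:
apply_moves:
  rot:
    - [0, 0, 0]
    - [0, 0, 0]
    - [0, 0, 0]
  dp:
    - [-0.0025, 0, 0]
    - [-0.005, 0, 0]
    - [-0.005, 0, 0]
  fingers: [0.1, 0.1, 0.1]

```text
t: 13.32
tcp_pos: [0.552, -0.004, 0.1108]
ee_rot: [-3.141, -0.001, 2.808]
contact_force: [-6.6, 1.5, 0.9]
width: 0.264
grip_force: 59.9
```

```bash
python3 st.py
```

```text
tcp fix mm [[-14.7   0.3 110.8]] yaw [-1.7999e+02 -8.0000e-02  1.6091e+02] Ffix [-6.8 -0.7  0.9] M [0.23 1.24 0.01] t 13.3167
```

Contact showed at a TCP of about -17.7 mm in the fixture frame, since the moment and force rise from there. Half way is therefore at about -9.7 mm.

Request:
apply_moves:
  rot:
    - [0, 0, 0]
    - [0, 0, 0]
    - [0, 0, 0]
    - [0, 0, 0]
    - [0, 0, 0]
    - [0, 0, 0]
  dp:
    - [-0.0025, 0, 0]
    - [-0.005, 0, 0]
    - [-0.0075, 0, 0]
    - [-0.0075, 0, 0]
    - [-0.0075, 0, 0]
    - [-0.0075, 0, 0]
  fingers: [0.1, 0.1, 0.1, 0.1, 0.1, 0.1]

```text
t: 13.82
tcp_pos: [0.554, -0.0047, 0.1108]
ee_rot: [-3.141, -0.003, 2.808]
contact_force: [-11.1, 2.9, 3.1]
width: 0.27
grip_force: 60.3
```

```bash
python3 chk.py 8
```

```text
tcp fix mm [[-12.6   0.2 110.8]] yaw [-1.7998e+02 -1.7000e-01  1.6091e+02] Ffix [-11.5  -0.9   3.1] grip 60.270450711250305 M [ 0.37  1.93 -0.01] t 13.8167
side well 118 (array([11.6, 21.7]), array([134.9,  61.7]), 53.3)
```

Request:
apply_moves:
  rot:
    - [0, 0, 0]
    - [0, 0, 0]
    - [0, 0, 0]
    - [0, 0, 0]
    - [0, 0, 0]
    - [0, 0, 0]
  dp:
    - [-0.0025, 0, 0]
    - [-0.005, 0, 0]
    - [-0.005, 0, 0]
    - [-0.005, 0, 0]
    - [-0.005, 0, 0]
    - [-0.005, 0, 0]
  fingers: [0.1, 0.1, 0.1, 0.1, 0.1, 0.1]

```text
t: 14.42
tcp_pos: [0.5553, -0.0052, 0.1108]
ee_rot: [-3.141, -0.004, 2.809]
contact_force: [-13.8, 2.9, 6.4]
width: 0.271
grip_force: 60.6
```

```bash
python3 chk.py 9
```

```text
tcp fix mm [[-11.1   0.2 110.8]] yaw [-179.97   -0.22  160.92] Ffix [-14.   -1.8   6.4] grip 60.56165635585785 M [0.5  2.42 0.06] t 14.4167
side well 126 (array([22.5, 24.3]), array([122.9,  64.1]), 38.7)
```

The friction-corrected estimate is a pad about 6 mm in. I ease the downward load off the hand and push about 2 mm more.

Request:
apply_moves:
  rot:
    - [0, 0, 0]
    - [0, 0, 0]
    - [0, 0, 0]
    - [0, 0, 0]
    - [0, 0, 0]
    - [0, 0, 0]
  dp:
    - [0, 0, -0.001]
    - [-0.0015, 0, -0.002]
    - [-0.003, 0, -0.002]
    - [-0.0045, 0, -0.002]
    - [-0.0055, 0, -0.002]
    - [-0.0055, 0, -0.002]
  fingers: [0.1, 0.1, 0.1, 0.1, 0.1, 0.1]

```text
t: 15.02
tcp_pos: [0.5571, -0.0059, 0.1111]
ee_rot: [-3.141, -0.005, 2.809]
contact_force: [-13.8, 2.9, 2.2]
width: 0.269
grip_force: 60.0
```

```bash
python3 chk.py 10
python3 - <<'E'
from m import *
# dark screw hole of the foot (left) and rear edge shift between side7 and side10; pad (dark) vs fence
for n in('side7','side9','side10'):
    c=dict(np.load(n+'.npz')); g=c['pixels'].astype(int).max(2); W=pts(c); F=tofix(W.reshape(-1,3)).reshape(W.shape)*1000
    u0,v0=np.meshgrid(range(512),range(384))
    R=np.stack([tofix(ray(c,u,v,.018)[None])[0,:2]*1000 for v in range(140,250) for u in range(190,322)]).reshape(110,132,2)
    sub=g[140:250,190:322]; h=(abs(R[...,1]-35)<14)&(R[...,0]<5)&(R[...,0]>-60)&(abs(F[140:250,190:322,2]-18)<8)
    w=np.where(h,np.clip(150-sub,0,None),0)
    # rear edge: gradient along x on columns y 25..50
    print(n,'hole',(R*w[...,None]).sum((0,1))/w.sum(), w.sum())
    Rp=np.stack([tofix(ray(c,u,v,.0535)[None])[0,:2]*1000 for v in range(140,250) for u in range(190,322)]).reshape(110,132,2)
    k=(Rp[...,0]>85)&(Rp[...,0]<125)&(abs(Rp[...,1])<45)&(sub<60)
    print('  dark pad-top px',k.sum(),np.percentile(Rp[k],[5,50,95],axis=0).round(1).tolist() if k.any() else '')
E
```

```text
tcp fix mm [[-9.300e+00  1.000e-01  1.111e+02]] yaw [-179.96   -0.3   160.93] Ffix [-14.   -1.9   2.2] grip 59.96857166290283 M [0.48 2.43 0.12] t 15.0167
side well 126 (array([12. , 19.8]), array([134.7,  65.5]), 56.4)
side7 hole [-22.74988017  41.42981259] 575
  dark pad-top px 19 [[89.1, -42.9], [105.2, -4.6], [108.2, 30.7]]
side9 hole [-11.96748981  40.58911227] 237
  dark pad-top px 27 [[88.8, -43.4], [99.9, -37.2], [117.7, -23.2]]
side10 hole [-20.70929331  37.33232111] 128
  dark pad-top px 28 [[87.0, -43.4], [100.5, -37.0], [117.6, -25.2]]
```

Request:
apply_moves:
  rot:
    - [0, 0, 0]
    - [0, 0, 0]
    - [0, 0, 0]
    - [0, 0, 0]
  dp:
    - [0, 0, 0]
    - [0, 0, 0]
    - [0, 0, 0]
    - [0, 0, 0]
  fingers: [0.1, 0.1, 0.1, 0.1]

```text
t: 15.45
tcp_pos: [0.5571, -0.0059, 0.1111]
ee_rot: [-3.141, -0.005, 2.809]
contact_force: [-13.3, 2.4, 2.5]
width: 0.267
grip_force: 59.9
```

```bash
python3 chk.py 11
python3 - <<'E'
from m import *
# image shift of rear part of foot (edges) along fixture x: rectify the foot plane z=.018 at 0.5 mm and correlate
def rectify(n):
    c=dict(np.load(n+'.npz')); X,Y=np.meshgrid(np.arange(-70,0,.5),np.arange(25,75,.5))
    cF,sF=np.cos(FY),np.sin(FY); P=np.stack([FX[0]+(X*cF-Y*sF)/1e3,FX[1]+(X*sF+Y*cF)/1e3,np.full(X.shape,.018)],-1)
    q=P@c['R'].T+c['t']; u=c['f']*q[...,0]/q[...,2]+c['cx']; v=c['f']*q[...,1]/q[...,2]+c['cy']
    return cv2.remap(cv2.cvtColor(c['pixels'],cv2.COLOR_RGB2GRAY),u.astype(np.float32),v.astype(np.float32),cv2.INTER_CUBIC)
A=rectify('side7'); T=A[10:80,20:80]   # x -60..-30, y 30..65: rear left corner of the foot
for n in('side8','side9','side10','side11'):
    r=cv2.matchTemplate(rectify(n),T,cv2.TM_CCOEFF_NORMED); _,s,_,p=cv2.minMaxLoc(r); print(n,'shift mm',(p[0]-20)/2,(p[1]-10)/2,round(s,3))
E
```

```text
tcp fix mm [[-9.300e+00  1.000e-01  1.111e+02]] yaw [-179.96   -0.3   160.93] Ffix [-13.3  -2.1   2.5] grip 59.9401992559433 M [0.46 2.36 0.09] t 15.45
side well 128 (array([14.8, 24.1]), array([124.5,  65.5]), 56.4)
side8 shift mm 22.0 -0.5 0.892
side9 shift mm 23.0 0.0 0.945
side10 shift mm 25.0 -0.5 0.815
side11 shift mm 25.0 -0.5 0.816
```

The push is steady, the carrier followed the hand by about 25 mm without slipping, and the pad is about 7.5 mm in. I hand it in.

```bash
python3 -c "
from station import *
print(finish_job())"
```

```text
the job is handed in; nothing more can be done
None
```

I set the larger ball on the carrier's seat and let go, then slid the carrier against the stop pad and handed the job in with the arm still pressing. By my estimate the pad is about 7.5 mm in under roughly 9–10 N, the carrier is square to about half a degree and centred to 1–2 mm, and I did not look at the ball again after the slide.

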